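# Wedge a walnut panel into the holding jig

## Robot

A 6-joint arm with a two-finger parallel gripper is mounted at the origin on the work surface. World frame = base frame: x ahead of the robot, y to its left, z up, the work surface at z = 0. Lengths are in m, angles in degrees, forces in N, time in s.
With the tool pointing down it reaches from about 0.3 to 0.75 m from the base axis. Payload 8.5 kg.
Tool frame: the origin (TCP) lies at the very end of the fingers, on their centre line; the grasp point (between the pads) lies 19 mm behind it (env.pinch_z is the distance from the TCP to the grasp point, in m); z points along the fingers, y is the line along which they close (so a half turn about z gives the same grasp; the last joint's range is limited). The gripper opens to 85 mm and grips with 20 to 120 N. Pads are 22 mm wide; open, the fingers measure 114 mm over their backs; the gripper's body (76 mm by 85 mm) begins 54 mm behind the grasp point. The pads swing forward as they close: fully open they stand 13 mm farther back than shut.
Start: joints at [-85.502, 21.807, 74.336, -0, 83.858, -12.336], TCP at [0.159, -0.526, 0.206] pointing down, gripper open.
Joint ranges: [-178.18, 178.18], [-50.72, 133.34], [12.68, 142.11], [-81.47, 261.47], [9.98, 163.14], [-165.26, 165.26]. Speed limits (degrees/s): [136.94, 136.94, 180, 180, 180, 180].

## Interface

Orientations are given as a 3x3 rotation matrix whose columns are the frame's x, y, z axes.
In Python, from rig import env, viewer gives the robot as it stands.
- The arm moves only by the tool drive_tool, never from a script. Its argument "series" is a list of rows, each a list of 3 entries, a list of its own where there are three numbers: the shift along the tool's x, y, z in m, then the turn about the tool's z in degrees, then the finger opening in m, from 0 to 0.0854. A call has 1 to 20 rows; each row is the pose to reach, as a shift and turn from the pose commanded when the call began, along the tool's axes at that moment; what a row does not reach only later rows make up. A row lasts 1/10 s, in which the tool goes at most 50 mm and 8.59 degrees, less where a joint would pass 70% of its speed; a pose out of reach is approached as far as the arm can. A call with a gripper value outside its range is refused whole. The fingers move at their own pace and stop on an object; "newtons" is the grip in N (left out, the last holds). Time passes only in rows, so rows that repeat a pose let the fingers close. It gives the time, the measured TCP pose, the force, the opening and the grip force at its end, in the units of the state.
- env.observe(): the state, without advancing time (a new reading comes with each control period).
- viewer.get_image(name): name is "scene" or "top"; returns a dict with "img" (400x640x3 uint8, red, green, blue), "depth" (400x640 float32, m along the optical axis (not along the pixel's ray), 0 where there is no reading), "camera_matrix" (3x3 intrinsics, pixels), "distortion" ([k1, k2, p1, p2, k3] as OpenCV has them; the pictures are not rectified), "rvec" (rotation vector, rad) and "tvec" (3), from world to camera coordinates, as OpenCV has them. Camera axes: x right, y down, z forward; pixel columns grow to the right and rows downward; lengths in m; the calibration is good to about 2 mm. A picture is of the moment at which its call begins.
- env.close_job(): hands the job in; it is judged then, once.
The state is a dict: "time_s": time; "q": joint angles; "qvel": joint speeds; "joint_efforts": joint torques, N m; "position": TCP position; "tool_rot": TCP orientation; "ft_force": force on the tool from outside, world axes, zero at the start; "wrist_torque": the same for the moment, N m; "grip_width": finger opening in m; "gripper_force": force on a finger pad.
Only numpy, scipy, OpenCV 4.12 (cv2) and the standard library are available. Lean on these libraries where they do the work, as an engineer would, in place of code of your own. Each camera call takes 0.05 s, during which the arm holds its last target. There are 200 camera calls.

## Task

Fix the dark walnut board in the plywood holding jig, ready for sanding: push near its free end to swing it about its heel, which stays between dog and fence, until its long edge lies flush along the fence, slide it home against the end stop, then set the wedge with the red handle, thin end first, between board and cleat and push it in, letting go and pushing again until a firm push no longer moves it and it holds the board snug by itself. The board is oiled and bruises easily, so feel your way: push it with less than 20 N, never press wedge and board together with more than 30 N, and keep the board flat on the jig. Leave the wedge lying flat on the jig, let go, and do not disturb the other things on the bench.

Things in the scene. Friction and masses are not known exactly. Their poses are not given: they have to be found in the camera images.
- jig: Plywood holding jig fixed to the bench, base 270 x 400 x 12 mm (x, y, z). Origin under the middle of the base; x points to the fence, y along the fence away from the end stop, z up. Board, cleat and wedge lie on its top, 12 mm above the origin. Fence, end stop and dog are rigid.
- fence_mid (a point): Middle of the fence's upright face at the base top: jig x = +100, y = 0, z = 12 mm. The fence is a pale wooden strip 32 mm thick, 18 mm high above the base top, along the whole 400 mm of the far long side; axes as the jig's.
- end_stop (a point): Point on the end stop's face at the base top, in the corner with the fence: jig x = +100, y = -180, z = 12 mm. The end stop is a pale strip 20 mm thick, 18 mm high, from jig x = -15 to +100 mm. The board's origin belongs at this point.
- dog (a point): Centre of the foot of the steel bench dog (post 19 mm in diameter, 30 mm high): jig x = -16.5, y = -155, z = 12 mm. The board's heel end lies between dog and fence and pivots there; with the board flush at the fence 7 mm stay free between board and dog.
- cleat: Pale wooden cleat fixed on the jig, 40 x 111 mm, 20 mm high; it may stand up to 3 mm nearer to or farther from the fence. Origin: underside of its bearing face at the mouth (its +y end). From there the face runs 110 mm to -y while coming 15.7 mm nearer to the fence (1 in 7); axes as the jig's. With the board flush the mouth is 43 to 49 mm wide; the wedge goes in from +y towards -y.
- board: Loose dark walnut board 100 x 300 x 22 mm (x, y, z), 0.35 to 0.6 kg, flat on the jig but skewed. Origin: underside of its heel corner on the fence side; the board runs from there 300 mm along its +y to the free end (toe) and 100 mm along its -x. At the start the toe stands about 40 to 60 mm off the fence. Home: axes parallel to the jig's, origin at jig x = +100, y = -180 mm.
- board_toe (a point): Underside corner of the board at its free end (toe) on the fence side: 300 mm along board +y from the board's origin.
- wedge: Loose pale wooden wedge 140 mm long, 22 mm high, 0.13 to 0.2 kg, with a red handle block on top. Origin: underside, below the middle of the handle; y runs from the thin end to the thick end. Straight face (for the board) at x = +21 mm; tapered face (1 in 7, for the cleat) from x = -11 mm at the thin end to x = -31 mm at the thick end. Handle 22 x 56 mm (x, y), 22 to 56 mm above the underside.
- wedge_nose (a point): Middle of the wedge's thin end at its underside (wedge y = -75 mm), 32 mm thick there. Seated, the wedge's axes are parallel to the jig's and the nose lies some 75 to 120 mm past the cleat's mouth; friction (0.5 to 0.7) then holds it.
- wedge_heel (a point): Middle of the wedge's thick end at its underside (wedge y = +65 mm), 52 mm thick there: the end to push on. A single push can leave the wedge loose, because the pusher's own friction holds it sideways: let go and push again (some 15 N, about the force it then presses with) until it no longer moves; two to six pushes.
- finish_tin: Bystander: closed tin of finish, 100 mm in diameter, 125 mm high; origin under its middle.
- tin_lid: Bystander: brass-coloured tin lid, 98 mm in diameter, 7 mm high, lying flat; origin under its middle.
- sanding_block: Bystander: cork sanding block with red base, 64 x 112 x 34 mm; origin under its middle.
- screwdriver: Bystander: screwdriver with red handle lying on the bench; origin under its middle.
- offcut: Bystander: walnut offcut 110 x 75 x 28 mm; origin under its middle.
- try_square: Bystander: try square, wooden stock 20 x 100 x 16 mm with a steel blade 150 mm long; origin under the stock.
- mallet: Bystander: carver's round wooden mallet standing on its head, 92 mm in diameter, 238 mm high; origin under its middle.
- wax_jar: Bystander: amber jar of wax with black lid, 72 mm in diameter, 60 mm high; origin under its middle.
There are look-alikes about, which are no part of the job. Of the things that look like the wedge, the smallest one is meant.

How it is judged:
By the outcome, as a careful person would: the job done as asked, in the order asked, and still so for the second after the job is handed in, with the robot touching nothing.
It also fails if it takes over 72 s, if anything falls off the work surface, if the arm or the gripper's body presses on something with over 40 N, if the wrist force passes 120 N, or if a joint passes its speed limit or range.

## Working session

There is one attempt and no reset: what is moved stays moved. The work goes in short steps, Python scripts to look and compute and a tool call to move; the robot and the scene stay as the last step left them, time stands still between calls to the robot, and variables do not carry over. Pictures are saved under pics/ and viewed, at most 10 in all, crops included, and the job is handed in when it is done.

Besides the shell and the picture viewer there is one more tool, called after "Emit:" as name(argument=value, ...), one argument or row to a line, values as JSON. drive_tool: Moves the arm, as the interface text tells. Its arguments: {"type":"object","properties":{"series":{"type":"array"},"newtons":{"type":"number"}},"required":["series"]}

```bash
ls; mkdir -p pics
cat > h.py <<'E'
import numpy as np, cv2
from rig import env, viewer
def snap(n):
    d=viewer.get_image(n); np.savez(''+n+'.npz',**{k:np.asarray(v) for k,v in d.items()}); return d
def load(n): return dict(np.load(''+n+'.npz'))
def cloud(d):
    K=d['camera_matrix'];z=d['depth'];h,w=z.shape
    u,v=np.meshgrid(np.arange(w),np.arange(h))
    p=cv2.undistortPoints(np.stack([u,v],-1).reshape(-1,1,2).astype(np.float64),K,d['distortion']).reshape(h,w,2)
    P=np.dstack([p*z[...,None],z]); R=cv2.Rodrigues(d['rvec'])[0]
    W=(P-d['tvec'].reshape(3))@R; W[z==0]=np.nan
    return W
def ray(d,u,v,z):
    p=cv2.undistortPoints(np.array([[[u,v]]],float),d['camera_matrix'],d['distortion'])[0,0]
    R=cv2.Rodrigues(d['rvec'])[0]; c=-R.T@d['tvec'].reshape(3); r=R.T@np.array([*p,1]); return c+r*(z-c[2])/r[2]
def save(d,n): cv2.imwrite('pics/'+n+'.png',d['img'][...,::-1])
E
python3 - <<'E'
from h import *
for n in('top','scene'):
    d=snap(n);save(d,n+'0')
    print(n,(-cv2.Rodrigues(d['rvec'])[0].T@d['tvec'].reshape(3)).round(3))
print(env.observe())
E
```

```text
pics
top [0.343 0.028 1.142]
scene [ 1.208 -0.259  1.188]
{'time_s': 0.1, 'q': array([-8.55031097e+01,  2.18369316e+01,  7.43810968e+01,  1.33441607e-03,
        8.38575151e+01, -1.23349985e+01]), 'qvel': array([-0.05491209, -0.14676933, -0.04968025, -0.07274942,  0.01388636,
        0.02239809]), 'joint_efforts': array([ 5.40965717e-03, -4.49218619e+01, -2.31654990e+01, -4.94597634e-05,
        3.65128581e-03, -1.21479155e-05]), 'position': array([ 0.15924749, -0.52612343,  0.20497136]), 'tool_rot': array([[ 9.57159223e-01,  2.89562110e-01, -8.02905995e-05],
       [ 2.89561962e-01, -9.57158366e-01,  1.31623866e-03],
       [ 3.04282025e-04, -1.28309907e-03, -9.99999131e-01]]), 'ft_force': array([ 0.54211603, -0.15583368,  0.26131339]), 'wrist_torque': array([ 0.00818896, -0.01180394,  0.02474894]), 'gripper_force': 0.0, 'grip_width': 0.0851766275306814}
```

View pics/top0.png

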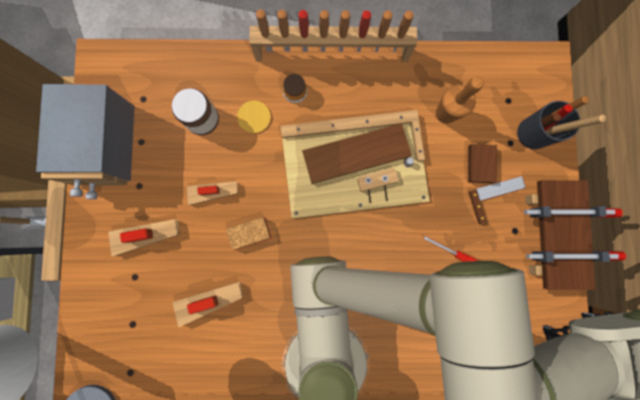

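View pics/scene0.png

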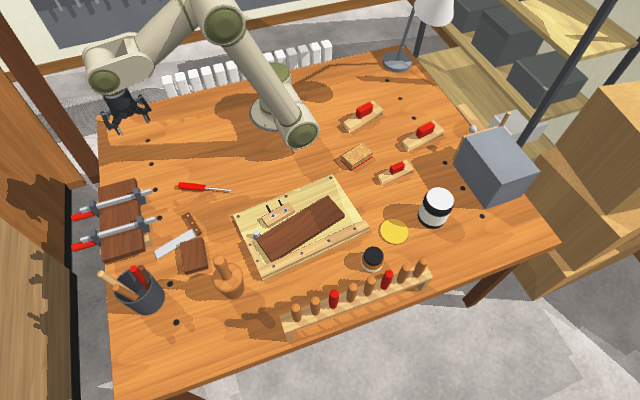

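The top picture shows the jig around (355,165), with the fence on the upper long side and the end stop at right (417,135). The board is skewed with its toe at left (310,165), the dog is at (409,161) and the cleat at (380,182). The smallest wedge is at (212,191), thick end unknown so far. The arm stays clear of all of these.

Run:
```python
from h import *
for n in('top','scene'):
    d=load(n);W=cloud(d);img=d['img'].astype(int);r,g,b=img[...,0],img[...,1],img[...,2]
    X,Y,Z=W[...,0],W[...,1],W[...,2]
    roi=(X>.3)&(X<.75)&(Y>-.3)&(Y<.3)
    print(n,'table z',np.nanmedian(Z[(X>.3)&(X<.75)&(Y>-.5)&(Y<.5)]))
    def rect(m,name):
        m=cv2.morphologyEx(m.astype(np.uint8),cv2.MORPH_OPEN,np.ones((2,2)))
        k,l,st,c=cv2.connectedComponentsWithStats(m)
        i=1+np.argmax(st[1:,4]);q=l==i
        P=np.stack([X[q],Y[q]],1).astype(np.float32);rc=cv2.minAreaRect(P)
        print(name,st[i,4],'box',cv2.boxPoints(rc).round(4).tolist(),'size',np.round(rc[1],4),'zmed',np.median(Z[q]).round(4)); return q
    jr=roi&(Y>-.27)&(Y<.2)&(X>.35)
    rect(jr&(Z>.006),'jig all')
    dark=(r<130)&(r-b<90)
    rect(jr&(Z>.026)&(Z<.045)&(r<140)&(g<90),'board')
    rect(roi&(r>140)&(g<60)&(Y>.2)|((r>140)&(g<60)&(X>.4)&(X<.65)&(Y>.2)&(Y<.5)),'handle')
    rect((X>.4)&(X<.62)&(Y>.22)&(Y<.45)&(Z>.01)&(Z<.07),'wedge')
    rect(jr&(X>.4)&(r>190)&(Z>.025)&(Z<.036)&(X<.56),'cleat')
    rect(jr&(X>.4)&(r>150)&(Z>.023)&(Z<.036)&(X>.56),'fence')
d=load('top')
a=cv2.resize(d['img'][95:230,175:445],None,fx=2.9,fy=2.9,interpolation=cv2.INTER_CUBIC);cv2.imwrite('pics/c1.png',a[...,::-1]);print(a.shape)
```

```text
top table z 0.0025158544662287606
jig all 12291 box [[0.40459999442100525, 0.09290000051259995], [0.4578000009059906, -0.3131999969482422], [0.7218000292778015, -0.2786000072956085], [0.6686000227928162, 0.1274999976158142]] size [0.2662 0.4095] zmed nan
board 3494 box [[0.5042999982833862, 0.033399999141693115], [0.5835000276565552, -0.24719999730587006], [0.6754999756813049, -0.22120000422000885], [0.5963000059127808, 0.05939999967813492]] size [0.0957 0.2916] zmed nan
handle 110 box [[0.46889999508857727, 0.3467000126838684], [0.4740000069141388, 0.2994000017642975], [0.48980000615119934, 0.3010999858379364], [0.4846999943256378, 0.3483999967575073]] size [0.0159 0.0476] zmed 0.0562
wedge 765 box [[0.4447999894618988, 0.3815000057220459], [0.47699999809265137, 0.24809999763965607], [0.5234000086784363, 0.25929999351501465], [0.491100013256073, 0.3926999866962433]] size [0.0477 0.1372] zmed nan
cleat 208 box [[0.5080999732017517, -0.20659999549388885], [0.5429999828338623, -0.2087000012397766], [0.5483999848365784, -0.12189999967813492], [0.5134999752044678, -0.11969999969005585]] 
[... 782 characters left out ...]
ize [0.0659 0.0139] zmed nan
wedge 393 box [[0.4530999958515167, 0.4074999988079071], [0.47510001063346863, 0.25189998745918274], [0.5156000256538391, 0.25760000944137573], [0.4934999942779541, 0.4131999909877777]] size [0.0409 0.1572] zmed nan
cleat 288 box [[0.4869000017642975, -0.09690000116825104], [0.5164999961853027, -0.20350000262260437], [0.5534999966621399, -0.19329999387264252], [0.5238999724388123, -0.08669999986886978]] size [0.0384 0.1106] zmed 0.0306
fence 1228 box [[0.5115000009536743, 0.12120000272989273], [0.5770000219345093, -0.2745000123977661], [0.7218999862670898, -0.25049999356269836], [0.6564000248908997, 0.1451999992132187]] size [0.1468 0.4011] zmed nan
(392, 783, 3)
```

View pics/c1.png

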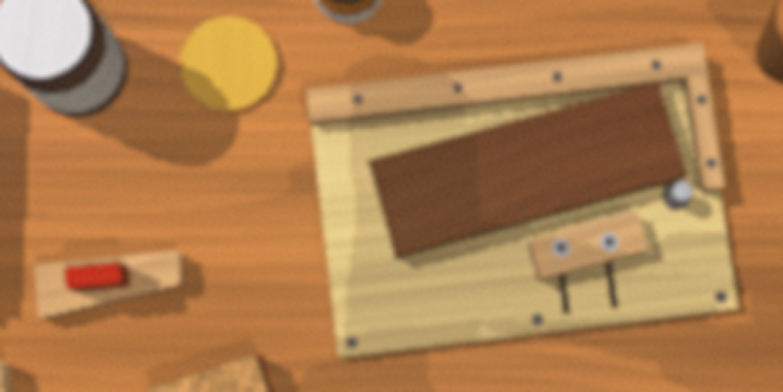

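The crop shows the wedge's thick end at left (38,290) and its straight edge on top, roughly parallel to the fence, so it is already oriented about right. The board's toe corner on the fence side is at (372,160).

```bash
cat > jig.py <<'E'
from h import *
d=load('top')
C=lambda x,y,z:ray(d,175+(x+.5)/2.9-.5,95+(y+.5)/2.9-.5,z)[:2]
bl,br=C(342,356,.012),C(738,308,.012); fl,fr=C(306,90,.03),C(702,44,.03)
E
python3 - <<'E'
from jig import *
print(bl,br,fl,fr,[np.linalg.norm(a-b) for a,b in((bl,br),(fl,fr),(bl,fl),(br,fr))])
cen=(bl+br+fl+fr)/4; v=(bl-br)+(fl-fr)
print('cen',cen,'ang y axis',np.degrees(np.arctan2(-v[0],v[1])))
th=np.arctan2(-v[0],v[1]);ex=np.array([np.cos(th),np.sin(th)]);ey=np.array([-np.sin(th),np.cos(th)])
# fence back at jig x=+132?, base -135..135 check
for n,p in dict(bl=bl,br=br,fl=fl,fr=fr,toeF=C(372,160,.034),toeD=C(398,259,.034),heelF=C(656,83,.034),heelD=C(686,178,.034),dogtop=C(684,189,.042),finL=C(314,123,.03),finR=C(684,79,.03),stopin=C(707,187,.03),cl1=C(530,240,.032),cl2=C(643,216,.032),cl3=C(540,278,.032),cl4=C(650,250,.032),wHF=C(36,266,.022),wHC=C(40,318,.022),wNF=C(180,250,.022),wNC=C(183,280,.022),h1=C(66,267,.056),h2=C(66,289,.056),h3=C(122,264,.056),h4=C(124,286,.056)).items():
    q=p-cen; print(n,p.round(4),'jig',np.round([q@ex*1e3,q@ey*1e3],1))
E
```

```text
[0.4087548  0.09423228] [ 0.4569186  -0.29960895] [0.67256627 0.13095759] [ 0.72154278 -0.26572122] [np.float64(0.39677533617522337), np.float64(0.39969084956666995), np.float64(0.2663554851636118), np.float64(0.26678518301152776)]
cen [ 0.56494561 -0.08503508] ang y axis 7.005473609438674
bl [0.4088 0.0942] jig [-133.2  197. ]
br [ 0.4569 -0.2996] jig [-133.4 -199.8]
fl [0.6726 0.131 ] jig [133.2 201.3]
fr [ 0.7215 -0.2657] jig [ 133.4 -198.4]
toeF [0.6009 0.0648] jig [ 53.9 144.4]
toeD [0.5024 0.039 ] jig [-47.  130.7]
heelF [ 0.6799 -0.2177] jig [  98.  -145.7]
heelD [ 0.5837 -0.2453] jig [  -0.9 -161.4]
dogtop [ 0.571  -0.2411] jig [ -13.  -155.7]
finL [0.639  0.1227] jig [ 98.9 197.1]
finR [ 0.6854 -0.2467] jig [  99.8 -175.2]
stopin [ 0.5756 -0.267 ] jig [ -11.6 -181.9]
cl1 [ 0.5218 -0.0906] jig [-43.5  -0.3]
cl2 [ 0.5459 -0.2024] jig [ -33.2 -114.2]
cl3 [ 0.4842 -0.1001] jig [-82.   -5.1]
cl4 [ 0.5121 -0.2086] jig [ -67.5 -116.2]
wHF [0.4965 0.3948] jig [ -9.5 484.6]
wHC [0.4451 0.3891] jig [-61.1 485.2]
wNF [0.5126 0.254 ] jig [-10.6 342.9]
wNC [0.4828 0.2504] jig [-40.6 343. ]
h1 [0.4909 0.3552] jig [-19.8 445.9]
h2 [0.4698 0.3545] jig [-40.8 447.8]
h3 [0.4939 0.3021] jig [-23.3 392.9]
h4 [0.4728 0.2996] jig [-44.6 393. ]
```

Emit:
drive_tool(
  series=[
    [[0, 0, -0.05], 0, 0.0854],
    [[0, 0, -0.1], 0, 0.0854],
    [[0, 0, -0.1], 0, 0.0854],
  ],
)

```text
time_s: 0.4
position: [0.1595, -0.528, 0.312]
tool_rot: [[0.957, 0.29, 0.001], [0.29, -0.957, -0.012], [-0.002, 0.011, -1.0]]
ft_force: [0.1, -0.3, -1.0]
grip_width: 0.0853
gripper_force: 0.0
```

Emit:
drive_tool(
  series=[
    [[0.452, -0.429, 0.06], -80.2, 0.0],
    [[0.452, -0.429, 0.06], -80.2, 0.0],
    [[0.452, -0.429, 0.06], -80.2, 0.0],
    [[0.452, -0.429, 0.06], -80.2, 0.0],
    [[0.452, -0.429, 0.06], -80.2, 0.0],
    [[0.452, -0.429, 0.06], -80.2, 0.0],
    [[0.452, -0.429, 0.06], -80.2, 0.0],
    [[0.452, -0.429, 0.06], -80.2, 0.0],
    [[0.452, -0.429, 0.06], -80.2, 0.0],
    [[0.452, -0.429, 0.06], -80.2, 0.0],
    [[0.452, -0.429, 0.06], -80.2, 0.0],
    [[0.452, -0.429, 0.06], -80.2, 0.0],
    [[0.452, -0.429, 0.06], -80.2, 0.0],
    [[0.452, -0.429, 0.06], -80.2, 0.0],
    [[0.452, -0.429, 0.06], -80.2, 0.0],
    [[0.452, -0.429, 0.06], -80.2, 0.0],
  ],
  newtons=60,
)

```text
time_s: 2.0
position: [0.4673, 0.0143, 0.2455]
tool_rot: [[-0.121, 0.993, -0.0], [0.993, 0.121, -0.0], [-0.0, -0.0, -1.0]]
ft_force: [0.5, -0.0, 0.8]
grip_width: -0.0002
gripper_force: 0.0
```

Emit:
drive_tool(
  series=[
    [[0, 0, 0.05], 0, 0.0],
    [[0, 0, 0.1], 0, 0.0],
    [[0, 0, 0.15], 0, 0.0],
    [[0, 0, 0.19], 0, 0.0],
    [[0, 0, 0.215], 0, 0.0],
    [[0, 0, 0.2245], 0, 0.0],
    [[0, 0.01, 0.2245], 0, 0.0],
    [[0, 0.015, 0.2245], 0, 0.0],
    [[0, 0.02, 0.2245], 0, 0.0],
    [[0, 0.02, 0.2245], 0, 0.0],
  ],
)

```text
time_s: 3.0
position: [0.4889, 0.0174, 0.0221]
tool_rot: [[-0.123, 0.992, 0.003], [0.992, 0.123, -0.001], [-0.001, 0.003, -1.0]]
ft_force: [0.1, 0.3, 0.2]
grip_width: 0.0001
gripper_force: 0.0
```

Emit:
drive_tool(
  series=[
    [[0, 0.002, 0.001], 0, 0.0],
    [[0, 0.004, 0.001], 0, 0.0],
    [[0, 0.006, 0.001], 0, 0.0],
    [[0, 0.008, 0.001], 0, 0.0],
    [[0, 0.01, 0.001], 0, 0.0],
    [[0, 0.012, 0.001], 0, 0.0],
    [[0, 0.014, 0.001], 0, 0.0],
    [[0, 0.016, 0.001], 0, 0.0],
    [[0, 0.018, 0.001], 0, 0.0],
    [[0, 0.02, 0.001], 0, 0.0],
  ],
)

```text
time_s: 4.0
position: [0.5075, 0.02, 0.02]
tool_rot: [[-0.122, 0.992, -0.0], [0.992, 0.122, 0.0], [0.0, -0.0, -1.0]]
ft_force: [0.1, -0.3, -0.2]
grip_width: -0.0002
gripper_force: 0.0
```

```bash
cat > s.py <<'E'
from h import *
import sys
cen=np.array([.56495,-.08504]);th=np.radians(7.0);ex=np.array([np.cos(th),np.sin(th)]);ey=np.array([-ex[1],ex[0]])
def J(p): q=np.asarray(p)[:2]-cen; return np.round([q@ex*1e3,q@ey*1e3],1)
if __name__=='__main__':
    o=env.observe();f=o['ft_force'];print('t',round(o['time_s'],2),'jig',J(o['position']),'z',o['position'][2].round(4),'f jig',(f[:2]@ex).round(1),(f[:2]@ey).round(1),f[2].round(1))
E
python3 s.py
```

```text
t 4.0 jig [-44.2 111.2] z 0.02 f jig 0.0 -0.3 -0.2
```

Emit:
drive_tool(
  series=[
    [[0, 0.002, 0], 0, 0.0],
    [[0, 0.004, 0], 0, 0.0],
    [[0, 0.006, 0], 0, 0.0],
    [[0, 0.008, 0], 0, 0.0],
    [[0, 0.01, 0], 0, 0.0],
  ],
)

```text
time_s: 4.5
position: [0.5175, 0.0212, 0.02]
tool_rot: [[-0.122, 0.992, 0.0], [0.992, 0.122, 0.0], [0.0, 0.0, -1.0]]
ft_force: [0.2, 0.0, 0.6]
grip_width: -0.0001
gripper_force: 0.0
```

```bash
python3 s.py
python3 - <<'E'
from h import *
d=snap('scene');a=cv2.resize(d['img'][165:285,220:400],None,fx=4,fy=4,interpolation=cv2.INTER_CUBIC);cv2.imwrite('pics/c2.png',a[...,::-1])
E
```

```text
t 4.5 jig [-34.2 111.3] z 0.02 f jig 0.2 0.0 0.6
```

View pics/c2.png

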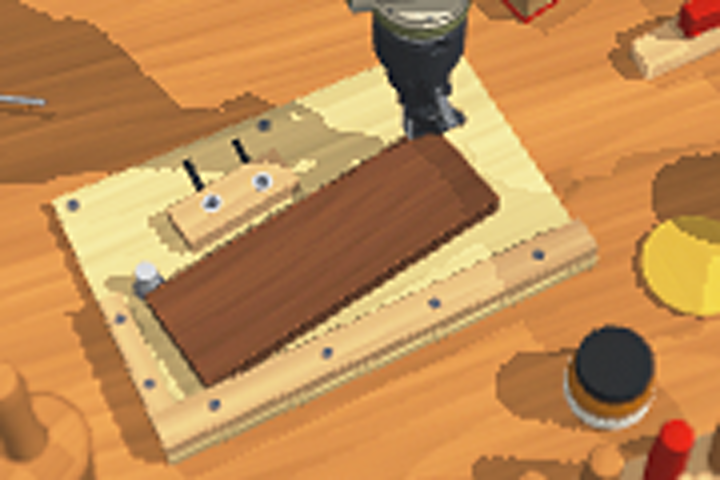

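The fingertip at (425,130) stands at the board's near face by the toe, and the board still lies flat.

Run:
```python
from s import *
d=load('scene')
for n,x,y,z in(('toeF',498,203,.034),('toeD',437,135,.034),('heelF',207,381,.034),('heelD',150,293,.034),('fenR',598,230,.03),('fenOutL',163,437,.03)):
    print(n,J(ray(d,220+(x+.5)/4-.5,165+(y+.5)/4-.5,z)))
```

```text
toeF [ 59.2 144.7]
toeD [-26.9 130.8]
heelF [  97.1 -146.1]
heelD [   2.6 -156.9]
fenR [120.1 209.6]
fenOutL [ 123.4 -195.9]
```

Emit:
drive_tool(
  series=[
    [[0, 0.002, 0], 0, 0.0],
    [[0, 0.004, 0], 0, 0.0],
    [[0, 0.006, 0], 0, 0.0],
    [[0, 0.008, 0], 0, 0.0],
    [[0, 0.01, 0], 0, 0.0],
  ],
)

```text
time_s: 5.05
position: [0.5274, 0.0224, 0.02]
tool_rot: [[-0.122, 0.992, 0.0], [0.992, 0.122, -0.0], [-0.0, 0.0, -1.0]]
ft_force: [-0.0, -0.1, 0.8]
grip_width: 0.0002
gripper_force: 0.0
```

```bash
python3 s.py
python3 - <<'E'
from h import *
d=snap('top');a=cv2.resize(d['img'][95:230,275:445],None,fx=4,fy=4,interpolation=cv2.INTER_CUBIC);cv2.imwrite('pics/c3.png',a[...,::-1])
E
```

```text
t 5.05 jig [-24.2 111.3] z 0.02 f jig -0.1 -0.1 0.8
```

View pics/c3.png

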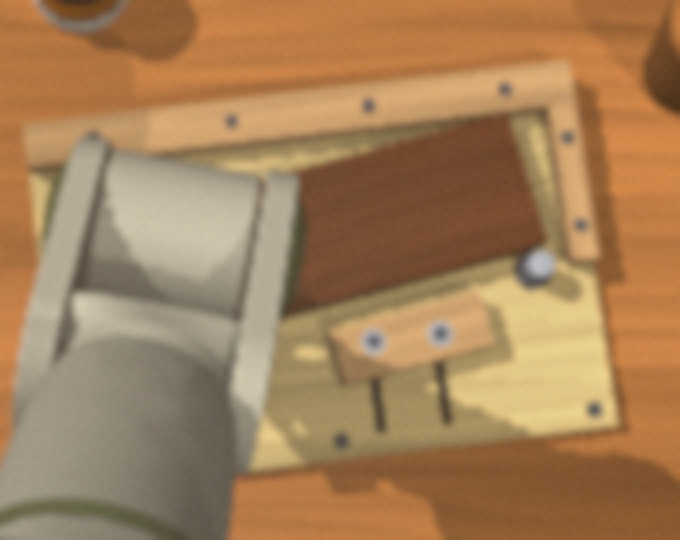

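The arm hides the toe. The visible dog-side board edge runs (290,313)–(520,248), so I will compute where it is.

Run:
```python
from s import *
d=load('top')
for n,x,y,z in(('dEdgeL',290,314,.034),('dEdgeR',518,250,.034),('heelF',512,114,.034),('fEdgeL',305,170,.034),('heelD',543,238,.034)):
    print(n,J(ray(d,275+(x+.5)/4-.5,95+(y+.5)/4-.5,z)))
d=load('scene');W=cloud(d)
# points in the neighbourhood of finger in scene view (taken at TCP jig -34,111)
q=W[...,:2]-cen; jx=q@ex*1e3; jy=q@ey*1e3; z=W[...,2]*1e3
for v in range(186,206,2):
    print(v,[(int(jx[v,u]),int(jy[v,u]),int(z[v,u])) if z[v,u]==z[v,u] else None for u in range(316,342,3)])
```

```text
dEdgeL [-28.   27.5]
dEdgeR [  -1.6 -140.7]
heelF [  97.9 -150.7]
fEdgeL [74.6  3.3]
heelD [   5.  -159.8]
186 [(-104, 118, 19), (-37, 96, 119), (-16, 96, 147), (-5, 101, 158), (3, 107, 165), (6, 116, 163), (-80, 181, 9), (-71, 189, 15), (-70, 201, 8)]
188 [(-99, 116, 15), (-45, 100, 95), (-15, 95, 137), (-4, 100, 148), (5, 106, 157), (8, 116, 154), (-72, 177, 8), (-67, 187, 8), (-64, 198, 5)]
190 [(-92, 112, 13), (-87, 122, 14), (-14, 94, 127), (-6, 101, 133), (6, 105, 147), (10, 115, 146), (-64, 172, 10), (-57, 181, 12), (-53, 192, 11)]
192 [(-85, 109, 12), (-82, 119, 8), (-14, 95, 114), (-20, 110, 96), (-15, 118, 98), (16, 111, 145), (-57, 169, 8), (-49, 177, 13), (-45, 187, 11)]
194 [(-77, 105, 11), (-74, 115, 9), (-21, 99, 90), (-11, 105, 99), (12, 103, 133), (20, 109, 140), (25, 118, 140), (-40, 172, 15), (-38, 183, 10)]
196 [(-69, 100, 12), (-64, 110, 12), (-30, 104, 63), (-2, 100, 103), (18, 99, 133), (27, 106, 140), (28, 117, 133), (-36, 170, 8), (-32, 180, 7)]
198 [(-62, 97, 10), (-57, 107, 10), (-26, 102, 56), (-21, 111, 58), (17, 100, 118), (-37, 146, 10), (-29, 153, 17), (-26, 164, 12), (-21, 174, 13)]
200 [(-54, 93, 11), (-38, 97, 30), (-33, 106, 31), (-27, 115, 34), (-22, 125, 33), (-18, 135, 31), (-26, 152, 8), (-18, 160, 14), (-16, 171, 9)]
202 [(-34, 83, 32), (-30, 92, 32), (-26, 102, 31), (-20, 112, 31), (-16, 121, 30), (-12, 131, 29), (-15, 146, 14), (-11, 156, 12), (-4, 164, 17)]
204 [(-29, 80, 29), (-22, 88, 33), (-19, 99, 29), (-13, 107, 32), (-8, 117, 31), (-2, 125, 34), (0, 137, 28), (-5, 153, 10), (0, 162, 12)]
```

Run:
```python
from s import *
d=snap('scene');a=cv2.resize(d['img'][160:230,290:370],None,fx=7.5,fy=7.5,interpolation=cv2.INTER_CUBIC);cv2.imwrite('pics/c4.png',a[...,::-1])
print(env.pinch_z)
p=env.observe()['position']
for z in(0,.02,.04,.07):
    uv=cv2.projectPoints((p+[0,0,z]).reshape(1,3),d['rvec'],d['tvec'],d['camera_matrix'],d['distortion'])[0].ravel(); print(z,uv,((uv-[290,160])*7.5).round())
```

```text
0.0187
0 [324.333068   203.16384917] [257. 324.]
0.02 [324.43731614 200.15173854] [258. 301.]
0.04 [324.54410106 197.06555751] [259. 278.]
0.07 [324.70923745 192.29142367] [260. 242.]
```

View pics/c4.png

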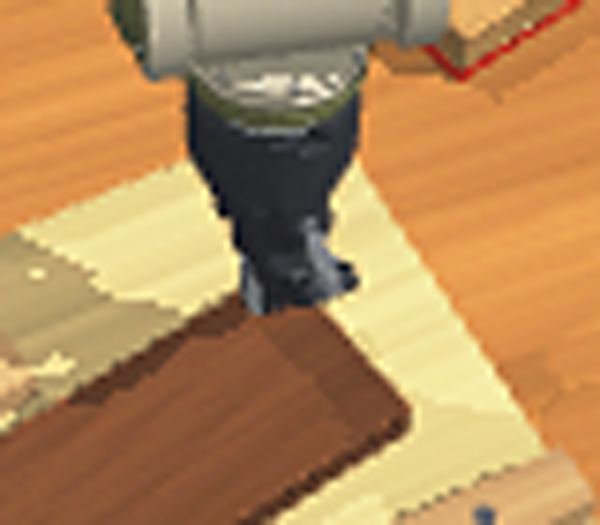

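The fingertip at (280,305) seems to overlap the board's edge, and the toe corner is at (408,410). I'll compare the board outline with the first picture numerically.

Run:
```python
from s import *
d=load('scene')
im0=cv2.imread('pics/scene0.png')[...,::-1].astype(int);im1=d['img'].astype(int)
for im in(im0,im1):
    r,g,b=im[...,0],im[...,1],im[...,2]
    m=((r<150)&(r>50)&(g<85)&(r-b>30)).astype(np.uint8);m[:,:235]=0;m[:,360:]=0;m[:185]=0;m[270:]=0
    k,l,st,c=cv2.connectedComponentsWithStats(m);i=1+np.argmax(st[1:,4])
    cn=max(cv2.findContours((l==i).astype(np.uint8),cv2.RETR_EXTERNAL,cv2.CHAIN_APPROX_NONE)[0],key=len)
    J4=[tuple(J(ray(d,*p[0],.034))) for p in cv2.approxPolyDP(cn,6,True)]
    print(st[i,4],cv2.approxPolyDP(cn,6,True)[:,0].tolist(),J4)
    mm=l==i
    for u in(300,310,320): v=np.where(mm[:,u])[0]; print(u,v.min(),J(ray(d,u,v.min(),.034)))
print(np.abs(im1-im0)[205:225,335:350].sum(-1).max(0))
```

```text
1888 [[343, 213], [326, 196], [256, 239], [310, 209], [297, 228], [260, 245], [271, 261]] [(np.float64(49.1), np.float64(145.9)), (np.float64(-40.5), np.float64(126.4)), (np.float64(4.8), np.float64(-161.9)), (np.float64(-17.9), np.float64(50.9)), (np.float64(29.5), np.float64(-22.2)), (np.float64(31.3), np.float64(-158.5)), (np.float64(100.1), np.float64(-148.7))]
300 211 [-26.5  16.2]
310 205 [-32.7  58.3]
320 199 [-39.  101.3]
1735 [[343, 213], [321, 199], [256, 239], [327, 206], [288, 238], [314, 211], [260, 245], [271, 261]] [(np.float64(49.1), np.float64(145.9)), (np.float64(-37.3), np.float64(104.5)), (np.float64(4.8), np.float64(-161.9)), (np.float64(-1.7), np.float64(109.8)), (np.float64(50.0), np.float64(-65.3)), (np.float64(-4.2), np.float64(59.7)), (np.float64(31.3), np.float64(-158.5)), (np.float64(100.1), np.float64(-148.7))]
300 212 [-22.9  14.4]
310 206 [-29.   56.4]
320 200 [-35.2  99.4]
[31 39  6  6  7 56 54 52 51 47 47 48  5  4 53]
```

Emit:
drive_tool(
  series=[
    [[0, -0.015, 0], 0, 0.0],
    [[0, -0.03, 0], 0, 0.0],
    [[0, -0.045, -0.03], 0, 0.0],
    [[0, -0.045, -0.06], 0, 0.0],
    [[0, -0.045, -0.06], 0, 0.0],
  ],
)

```text
time_s: 5.65
position: [0.4841, 0.0166, 0.0832]
tool_rot: [[-0.122, 0.992, 0.006], [0.992, 0.122, -0.001], [-0.002, 0.006, -1.0]]
ft_force: [0.7, 0.3, -0.1]
grip_width: -0.0003
gripper_force: 0.0
```

```bash
python3 s.py
python3 - <<'E'
from s import *
d=snap('scene');a=cv2.resize(d['img'][130:215,280:370],None,fx=7,fy=7,interpolation=cv2.INTER_CUBIC)
p=env.observe()['position']
for z in(0,.02,.04,.07):
    uv=cv2.projectPoints((p+[0,0,z]).reshape(1,3),d['rvec'],d['tvec'],d['camera_matrix'],d['distortion'])[0].ravel(); c=((uv-[280,130]+.5)*7-.5).round().astype(int);print(z,uv.round(1),c);cv2.circle(a,tuple(int(i) for i in c),3,(0,255,0),-1)
cv2.imwrite('pics/c5.png',a[...,::-1])
W=cloud(d);q=W[...,:2]-cen; jx=q@ex*1e3; jy=q@ey*1e3; z=W[...,2]*1e3
m=(np.abs(jx+69)<30)&(np.abs(jy-111)<40)&(z>45)&(z<140)
for lo in range(45,140,8):
    k=m&(z>=lo)&(z<lo+8)
    if k.sum(): print(lo,k.sum(),'x',jx[k].min().round(),jx[k].max().round(),'y',jy[k].min().round(),jy[k].max().round())
E
```

```text
t 5.65 jig [-67.9 110.7] z 0.0832 f jig 0.7 0.2 -0.1
0 [318.7 184.3] [274 383]
0.02 [318.7 181. ] [274 360]
0.04 [318.8 177.6] [274 336]
0.07 [318.8 172.3] [275 299]
109 4 x -73.0 -56.0 y 102.0 105.0
117 9 x -71.0 -53.0 y 101.0 116.0
125 8 x -72.0 -52.0 y 101.0 107.0
133 2 x -63.0 -59.0 y 99.0 101.0
```

View pics/c5.png

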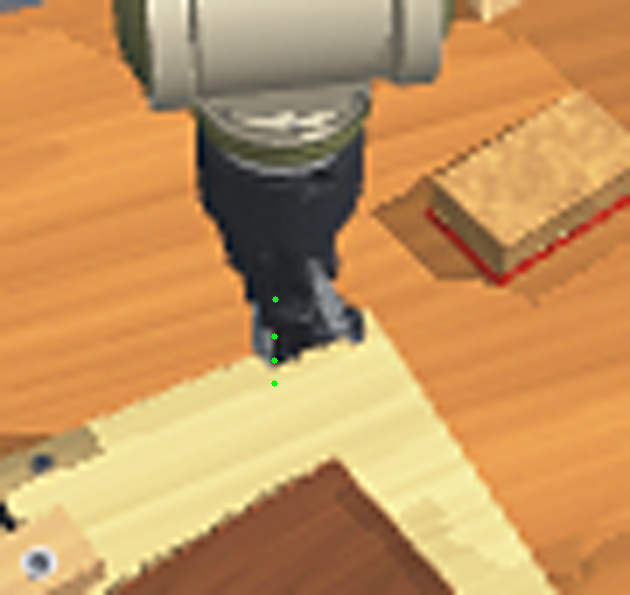

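The fingers end at about (300,350). That is roughly 20 mm above the nominal TCP (the lowest dot), so I'll touch down on the jig to find the real fingertip height.

Emit:
drive_tool(
  series=[
    [[0, 0, 0.03], 0, 0.0],
    [[0, 0, 0.06], 0, 0.0],
    [[0, 0, 0.066], 0, 0.0],
    [[0, 0, 0.068], 0, 0.0],
    [[0, 0, 0.07], 0, 0.0],
    [[0, 0, 0.071], 0, 0.0],
    [[0, 0, 0.072], 0, 0.0],
    [[0, 0, 0.073], 0, 0.0],
    [[0, 0, 0.073], 0, 0.0],
  ],
)

```text
time_s: 6.6
position: [0.4826, 0.0169, 0.0072]
tool_rot: [[-0.123, 0.992, 0.0], [0.992, 0.123, -0.0], [-0.0, 0.0, -1.0]]
ft_force: [-0.2, -0.1, 0.5]
grip_width: 0.0002
gripper_force: 0.0
```

Emit:
drive_tool(
  series=[
    [[0, 0, 0.002], 0, 0.0],
    [[0, 0, 0.004], 0, 0.0],
    [[0, 0, 0.005], 0, 0.0],
    [[0, 0, 0.006], 0, 0.0],
    [[0, 0, 0.007], 0, 0.0],
  ],
)

```text
time_s: 7.1
position: [0.4825, 0.0169, -0.0001]
tool_rot: [[-0.122, 0.992, -0.0], [0.992, 0.122, 0.0], [0.0, -0.0, -1.0]]
ft_force: [-0.4, -0.8, -0.6]
grip_width: -0.0004
gripper_force: 0.0
```

Emit:
drive_tool(
  series=[
    [[0, 0, 0.001], 0, 0.0],
    [[0, 0, 0.002], 0, 0.0],
    [[0, 0, 0.003], 0, 0.0],
    [[0, 0, 0.004], 0, 0.0],
    [[0, 0, 0.004], 0, 0.0],
  ],
)

```text
time_s: 7.6
position: [0.4825, 0.0169, -0.0041]
tool_rot: [[-0.122, 0.992, -0.0], [0.992, 0.122, 0.0], [0.0, -0.0, -1.0]]
ft_force: [0.1, -0.5, -0.3]
grip_width: 0.0001
gripper_force: 0.0
```

Emit:
drive_tool(
  series=[
    [[0, 0, 0.001], 0, 0.0],
    [[0, 0, 0.002], 0, 0.0],
    [[0, 0, 0.003], 0, 0.0],
    [[0, 0, 0.003], 0, 0.0],
  ],
)

```text
time_s: 8.0
position: [0.4825, 0.0169, -0.0071]
tool_rot: [[-0.122, 0.992, -0.0], [0.992, 0.122, 0.0], [0.0, -0.0, -1.0]]
ft_force: [-0.4, 0.0, 0.3]
grip_width: 0.0004
gripper_force: 0.0
```

Run:
```python
from s import *
d=snap('scene');a=cv2.resize(d['img'][150:225,280:370],None,fx=7,fy=7,interpolation=cv2.INTER_CUBIC)
p=env.observe()['position']
for z in(0,.019,.04,.07):
    uv=cv2.projectPoints((p+[0,0,z]).reshape(1,3),d['rvec'],d['tvec'],d['camera_matrix'],d['distortion'])[0].ravel(); c=((uv-[280,150]+.5)*7-.5).round().astype(int);print(z,uv.round(1),c);cv2.circle(a,tuple(int(i) for i in c),3,(0,255,0),-1)
cv2.imwrite('pics/c6.png',a[...,::-1])
```

```text
0 [318.5 197.8] [272 338]
0.019 [318.5 195. ] [273 318]
0.04 [318.6 191.8] [273 296]
0.07 [318.6 187.1] [273 263]
```

View pics/c6.png

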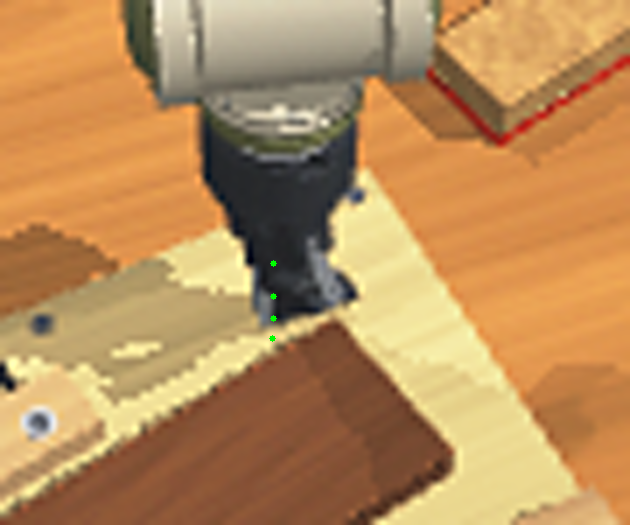

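The fingers end at about (265,325), just above the jig surface. I'll carry on feeling downward.

Emit:
drive_tool(
  series=[
    [[0, 0, 0.001], 0, 0.0],
    [[0, 0, 0.002], 0, 0.0],
    [[0, 0, 0.003], 0, 0.0],
    [[0, 0, 0.003], 0, 0.0],
  ],
)

```text
time_s: 8.45
position: [0.4824, 0.017, -0.0101]
tool_rot: [[-0.122, 0.992, -0.0], [0.992, 0.122, 0.0], [0.0, -0.0, -1.0]]
ft_force: [0.3, -0.1, 0.5]
grip_width: -0.0001
gripper_force: 0.0
```

Emit:
drive_tool(
  series=[
    [[0, 0, 0.001], 0, 0.0],
    [[0, 0, 0.002], 0, 0.0],
    [[0, 0, 0.002], 0, 0.0],
  ],
)

```text
time_s: 8.75
position: [0.4825, 0.0169, -0.0121]
tool_rot: [[-0.122, 0.992, -0.0], [0.992, 0.122, 0.0], [0.0, -0.0, -1.0]]
ft_force: [-0.3, -0.1, 1.0]
grip_width: 0.0005
gripper_force: 0.0
```

Emit:
drive_tool(
  series=[
    [[0, 0, 0.001], 0, 0.0],
    [[0, 0, 0.002], 0, 0.0],
    [[0, 0, 0.002], 0, 0.0],
  ],
)

```text
time_s: 9.05
position: [0.4826, 0.0169, -0.0137]
tool_rot: [[-0.122, 0.992, 0.0], [0.992, 0.122, -0.0], [-0.0, 0.0, -1.0]]
ft_force: [-1.3, -0.2, 4.1]
grip_width: -0.0002
gripper_force: 2.2
```

Run:
```python
from s import *
d=snap('scene');W=cloud(d);q=W[...,:2]-cen; jx=q@ex*1e3; jy=q@ey*1e3; z=W[...,2]*1e3
o=env.observe();print(o['position'],o['ft_force'],o['joint_efforts'].round(2),o['wrist_torque'].round(3))
im=d['img'].astype(int)
for v in range(180,204):
    print(v,[(int(jx[v,u]),int(jy[v,u]),int(z[v,u]),int(im[v,u].sum()//3)) if z[v,u]==z[v,u] else (0,0,0,int(im[v,u].sum()//3)) for u in range(314,334,3)])
```

```text
[ 0.48259718  0.01693514 -0.01373906] [-1.01085957  0.25585099  4.90936089] [-8.000e-02 -4.147e+01 -1.237e+01  2.000e-02 -2.800e-01 -0.000e+00] [0.016 0.233 0.002]
180 [(-49, 83, 148, 40), (-40, 89, 155, 41), (-33, 97, 159, 44), (-30, 107, 156, 47), (-31, 118, 147, 47), (-114, 179, 7, 216), (-107, 187, 10, 212)]
181 [(-46, 81, 147, 41), (-38, 88, 152, 40), (-34, 97, 152, 45), (-31, 107, 149, 48), (-32, 119, 141, 50), (-105, 173, 15, 214), (-104, 186, 8, 209)]
182 [(-75, 96, 95, 35), (-39, 89, 145, 44), (-35, 98, 145, 44), (-33, 108, 141, 48), (-31, 119, 136, 58), (-104, 173, 9, 210), (-99, 183, 9, 207)]
183 [(-76, 96, 89, 35), (-54, 96, 116, 42), (-35, 98, 139, 39), (-28, 105, 143, 46), (-31, 119, 130, 58), (-102, 172, 7, 207), (-97, 182, 6, 210)]
184 [(-73, 95, 86, 32), (-51, 95, 115, 47), (-41, 101, 123, 37), (-32, 108, 130, 51), (-30, 118, 127, 49), (-95, 168, 11, 211), (-89, 178, 12, 204)]
185 [(-76, 96, 76, 125), (-50, 94, 110, 39), (-42, 102, 116, 37), (-30, 107, 128, 77), (-30, 118, 121, 42), (-90, 166, 13, 208), (-89, 178, 7, 204)]
186 [(-113, 114, 11, 181), (-50, 95, 104, 38
[... 1904 characters left out ...]
13, 205), (-55, 98, 13, 211), (-54, 109, 6, 88), (-35, 111, 31, 80), (-31, 121, 29, 80), (-25, 130, 32, 81), (-33, 148, 8, 204)]
200 [(-57, 86, 12, 203), (-53, 96, 10, 148), (-33, 98, 36, 89), (-28, 108, 36, 80), (-26, 118, 32, 83), (-21, 128, 31, 81), (-17, 138, 30, 148)]
201 [(-54, 85, 10, 209), (-36, 88, 33, 114), (-30, 96, 35, 89), (-30, 108, 27, 80), (-22, 116, 32, 84), (-18, 126, 31, 88), (-12, 135, 34, 78)]
202 [(-48, 82, 14, 211), (-32, 86, 33, 88), (-30, 96, 29, 91), (-21, 104, 36, 92), (-17, 114, 34, 82), (-15, 125, 30, 84), (-6, 132, 36, 81)]
203 [(-33, 74, 34, 114), (-28, 83, 34, 90), (-22, 92, 36, 91), (-20, 103, 31, 90), (-14, 112, 34, 88), (-7, 120, 37, 84), (-3, 130, 35, 79)]
```

Contact comes at TCP z = -13.7 mm, so the real fingertip is about 26 mm above the stated TCP. From here on I use tip z = TCP z + 26 mm. Next I'll push the board with the tip at about 20 mm.

Emit:
drive_tool(
  series=[
    [[0, 0, -0.008], 0, 0.0],
    [[0, 0.002, -0.008], 0, 0.0],
    [[0, 0.005, -0.008], 0, 0.0],
    [[0, 0.008, -0.008], 0, 0.0],
    [[0, 0.011, -0.008], 0, 0.0],
    [[0, 0.014, -0.008], 0, 0.0],
    [[0, 0.016, -0.008], 0, 0.0],
    [[0, 0.018, -0.008], 0, 0.0],
    [[0, 0.02, -0.008], 0, 0.0],
    [[0, 0.022, -0.008], 0, 0.0],
  ],
)

```text
time_s: 10.1
position: [0.5045, 0.0197, -0.006]
tool_rot: [[-0.122, 0.992, -0.0], [0.992, 0.122, 0.0], [0.0, -0.0, -1.0]]
ft_force: [-0.2, -0.1, -0.6]
grip_width: -0.0002
gripper_force: 0.5
```

```bash
python3 s.py
```

```text
t 10.1 jig [-47.3 111.3] z -0.006 f jig -0.2 -0.1 -0.6
```

Emit:
drive_tool(
  series=[
    [[0, 0.002, 0], 0, 0.0],
    [[0, 0.004, 0], 0, 0.0],
    [[0, 0.006, 0], 0, 0.0],
    [[0, 0.008, 0], 0, 0.0],
    [[0, 0.01, 0], 0, 0.0],
  ],
)

```text
time_s: 10.6
position: [0.5145, 0.0209, -0.006]
tool_rot: [[-0.122, 0.992, 0.0], [0.992, 0.122, 0.0], [0.0, 0.0, -1.0]]
ft_force: [-2.4, 0.2, 0.3]
grip_width: -0.0002
gripper_force: 0.5
```

```bash
python3 s.py
```

```text
t 10.6 jig [-37.2 111.3] z -0.006 f jig -2.4 0.5 0.3
```

Emit:
drive_tool(
  series=[
    [[0, 0.002, 0], 0, 0.0],
    [[0, 0.004, 0], 0, 0.0],
    [[0, 0.006, 0], 0, 0.0],
    [[0, 0.008, 0], 0, 0.0],
    [[0, 0.01, 0], 0, 0.0],
    [[0, 0.012, 0], 0, 0.0],
    [[0, 0.014, 0], 0, 0.0],
    [[0, 0.016, 0], 0, 0.0],
    [[0, 0.018, 0], 0, 0.0],
    [[0, 0.02, 0], 0, 0.0],
  ],
)

```text
time_s: 11.6
position: [0.5343, 0.0233, -0.006]
tool_rot: [[-0.122, 0.992, -0.0], [0.992, 0.122, -0.0], [-0.0, -0.0, -1.0]]
ft_force: [-1.6, 0.6, -0.1]
grip_width: -0.0
gripper_force: 0.6
```

```bash
python3 s.py
cat > toe.py <<'E'
from s import *
# board outline from the scene view at z=.034, jig mm: line fits of the fence-side edge and toe edge
def board(name='b'):
    d=snap('scene');im=d['img'].astype(int);r,g,b=im[...,0],im[...,1],im[...,2]
    W=cloud(d);q=W[...,:2]-cen;jx=q@ex*1e3;jy=q@ey*1e3;z=W[...,2]*1e3
    m=((r<150)&(r>45)&(g<95)&(r-b>22)&(jx>-60)&(jx<110)&(jy>-190)&(jy<160)).astype(np.uint8)
    k,l,st,c=cv2.connectedComponentsWithStats(m);i=1+np.argmax(st[1:,4]);m=l==i
    s=z[m];hi=m&(np.abs(z-32)<8)
    P=np.array([J(ray(d,u,v,.034)) for v,u in zip(*np.where(hi))])
    A=np.column_stack([P,z[hi]]);out=[]
    for y in range(-150,130,20):
        k=np.abs(P[:,1]-y)<8
        if k.sum()>3: out.append((y,round(P[k,0].min()),round(P[k,0].max())))
    print('edges(y,xmin,xmax)',out); print('y at x=60..90',[ (x,P[np.abs(P[:,0]-x)<6,1].min().round(),P[np.abs(P[:,0]-x)<6,1].max().round()) for x in(20,40,60,80)])
if __name__=='__main__': board()
E
python3 toe.py
```

```text
t 11.6 jig [-17.2 111.3] z -0.006 f jig -1.5 0.8 -0.1
edges(y,xmin,xmax) [(-150, -5, 99), (-130, -2, 96), (-110, -2, 100), (-90, -3, 100), (-70, -2, 99), (-50, -2, 101), (-30, -1, 99), (-10, -2, 100), (10, -2, 101), (30, -1, 100), (50, -2, 101), (70, -1, 100), (90, 0, 102), (110, -2, 101)]
y at x=60..90 [(20, np.float64(-166.0), np.float64(133.0)), (40, np.float64(-166.0), np.float64(132.0)), (60, np.float64(-165.0), np.float64(132.0)), (80, np.float64(-166.0), np.float64(131.0))]
```

Emit:
drive_tool(
  series=[
    [[0, 0.001, 0], 0, 0.0],
    [[0, 0.002, 0], 0, 0.0],
    [[0, 0.002, 0], 0, 0.0],
  ],
)

```text
time_s: 11.95
position: [0.5363, 0.0235, -0.006]
tool_rot: [[-0.122, 0.992, 0.0], [0.992, 0.122, -0.0], [-0.0, 0.0, -1.0]]
ft_force: [0.3, 0.7, 0.2]
grip_width: -0.0001
gripper_force: 0.3
```

Emit:
drive_tool(
  series=[
    [[0, 0.0005, 0], 0, 0.0],
    [[0, 0.001, 0], 0, 0.0],
    [[0, 0.001, 0], 0, 0.0],
  ],
)

```text
time_s: 12.25
position: [0.5372, 0.0237, -0.006]
tool_rot: [[-0.122, 0.992, -0.0], [0.992, 0.122, 0.0], [0.0, -0.0, -1.0]]
ft_force: [-0.8, 0.3, -0.2]
grip_width: -0.0001
gripper_force: 0.6
```

Emit:
drive_tool(
  series=[
    [[0, 0.0005, 0], 0, 0.0],
    [[0, 0.001, 0], 0, 0.0],
    [[0, 0.001, 0], 0, 0.0],
  ],
)

```text
time_s: 12.55
position: [0.5377, 0.0238, -0.006]
tool_rot: [[-0.123, 0.992, -0.001], [0.992, 0.123, -0.0], [0.0, -0.001, -1.0]]
ft_force: [-4.2, -0.4, 0.9]
grip_width: -0.0003
gripper_force: 2.2
```

Emit:
drive_tool(
  series=[
    [[0, -0.025, 0], 0, 0.0],
    [[0.03, -0.025, 0], 0, 0.0],
    [[0.064, -0.025, 0], 0, 0.0],
    [[0.064, 0.01, 0], 0, 0.0],
    [[0.064, 0.05, 0], 0, 0.0],
    [[0.064, 0.072, 0], 0, 0.0],
    [[0.055, 0.072, 0], 0, 0.0],
    [[0.048, 0.072, 0], 0, 0.0],
    [[0.042, 0.072, 0], 0, 0.0],
    [[0.04, 0.072, 0], 0, 0.0],
  ],
)

```text
time_s: 13.55
position: [0.6042, 0.0713, -0.0058]
tool_rot: [[-0.121, 0.993, -0.0], [0.993, 0.121, -0.0], [0.0, -0.0, -1.0]]
ft_force: [0.3, -0.3, 1.0]
grip_width: 0.0001
gripper_force: 0.0
```

```bash
python3 s.py
```

```text
t 13.55 jig [ 58.  150.4] z -0.0058 f jig 0.2 -0.3 1.0
```

Emit:
drive_tool(
  series=[
    [[-0.0015, 0, 0], 0, 0.0],
    [[-0.003, 0, 0], 0, 0.0],
    [[-0.0045, 0, 0], 0, 0.0],
    [[-0.006, 0, 0], 0, 0.0],
    [[-0.0075, 0, 0], 0, 0.0],
    [[-0.009, 0, 0], 0, 0.0],
    [[-0.01, 0, 0], 0, 0.0],
  ],
)

```text
time_s: 14.25
position: [0.6058, 0.0627, -0.006]
tool_rot: [[-0.122, 0.992, -0.0], [0.992, 0.122, 0.001], [0.001, -0.0, -1.0]]
ft_force: [0.1, 2.4, 0.3]
grip_width: 0.0002
gripper_force: 1.2
```

```bash
python3 s.py
```

```text
t 14.25 jig [ 58.6 141.6] z -0.006 f jig 0.4 2.3 0.3
```

Emit:
drive_tool(
  series=[
    [[-0.0015, 0, 0], 0, 0.0],
    [[-0.003, 0, 0], 0, 0.0],
    [[-0.0045, 0, 0], 0, 0.0],
    [[-0.006, 0, 0], 0, 0.0],
    [[-0.007, 0, 0], 0, 0.0],
  ],
)

```text
time_s: 14.75
position: [0.6068, 0.0553, -0.006]
tool_rot: [[-0.122, 0.992, -0.0], [0.992, 0.122, 0.0], [0.0, -0.0, -1.0]]
ft_force: [-0.6, 1.6, 0.6]
grip_width: -0.0002
gripper_force: 1.3
```

```bash
python3 s.py; python3 toe.py
```

```text
t 14.75 jig [ 58.6 134.2] z -0.006 f jig -0.4 1.7 0.6
edges(y,xmin,xmax) [(-150, -5, 100), (-130, -2, 100), (-110, -2, 100), (-90, -2, 101), (-70, -1, 100), (-50, 0, 101), (-30, -1, 100), (-10, 0, 102), (10, 0, 101), (30, 1, 102), (50, 1, 102), (70, 2, 102), (90, 3, 102), (110, 4, 101)]
y at x=60..90 [(20, np.float64(-175.0), np.float64(123.0)), (40, np.float64(-174.0), np.float64(122.0)), (60, np.float64(-175.0), np.float64(124.0)), (80, np.float64(-176.0), np.float64(122.0))]
```

Emit:
drive_tool(
  series=[
    [[-0.001, 0, 0], 0, 0.0],
    [[-0.002, 0, 0], 0, 0.0],
    [[-0.003, 0, 0], 0, 0.0],
    [[-0.003, 0, 0], 0, 0.0],
  ],
)

```text
time_s: 15.2
position: [0.6069, 0.0534, -0.006]
tool_rot: [[-0.122, 0.992, -0.0], [0.992, 0.122, 0.002], [0.002, -0.0, -1.0]]
ft_force: [-1.8, 7.4, 2.3]
grip_width: 0.0003
gripper_force: 3.8
```

Emit:
drive_tool(
  series=[
    [[-0.0005, 0, 0], 0, 0.0],
    [[-0.001, 0, 0], 0, 0.0],
    [[-0.001, 0, 0], 0, 0.0],
  ],
)

```text
time_s: 15.5
position: [0.6068, 0.0534, -0.006]
tool_rot: [[-0.123, 0.992, -0.001], [0.992, 0.123, 0.003], [0.003, -0.0, -1.0]]
ft_force: [-1.2, 11.4, 2.1]
grip_width: 0.0001
gripper_force: 6.0
```

Emit:
drive_tool(
  series=[
    [[-0.0005, 0, 0], 0, 0.0],
    [[-0.001, 0, 0], 0, 0.0],
    [[-0.001, 0, 0], 0, 0.0],
  ],
)

```text
time_s: 15.8
position: [0.6067, 0.0533, -0.006]
tool_rot: [[-0.123, 0.992, -0.001], [0.992, 0.123, 0.004], [0.005, -0.0, -1.0]]
ft_force: [-1.7, 16.1, 2.5]
grip_width: -0.0002
gripper_force: 8.2
```

The board is home: the toe push rises to 16 N with no movement. Now I'll fetch the wedge.

Emit:
drive_tool(
  series=[
    [[0.02, 0, 0], 0, 0.0],
    [[0.03, -0.01, -0.04], 0, 0.05],
    [[0.08, -0.05, -0.08], 0, 0.06],
    [[0.13, -0.09, -0.08], 0, 0.06],
    [[0.18, -0.09, -0.08], 0, 0.06],
    [[0.23, -0.09, -0.08], 0, 0.06],
    [[0.28, -0.09, -0.08], 0, 0.06],
    [[0.29, -0.09, -0.08], 0, 0.06],
    [[0.29, -0.09, -0.08], 0, 0.06],
    [[0.29, -0.09, -0.08], 0, 0.06],
  ],
)

```text
time_s: 16.8
position: [0.4825, 0.3275, 0.0739]
tool_rot: [[-0.124, 0.992, 0.0], [0.992, 0.124, -0.001], [-0.001, 0.0, -1.0]]
ft_force: [0.4, -0.8, 0.4]
grip_width: 0.0603
gripper_force: 0.0
```

```bash
python3 s.py; python3 toe.py
python3 - <<'E'
from s import *
d=load('scene');W=cloud(d);q=W[...,:2]-cen;jx=q@ex*1e3;jy=q@ey*1e3;z=W[...,2]*1e3
im=d['img'].astype(int);m=(im[...,0]>130)&(im[...,1]<70)&(im[...,2]<70)&(abs(jx+32)<60)&(abs(jy-420)<60)
print('red',m.sum(),np.nanmin(jx[m]),np.nanmax(jx[m]),np.nanmin(jy[m]),np.nanmax(jy[m]),np.nanmax(z[m]))
k=(z>65)&(z<160)&(abs(jy-420)<60)&(abs(jx+32)<90)
for lo in range(65,160,8):
    b=k&(z>=lo)&(z<lo+8)
    if b.sum():print(lo,b.sum(),jx[b].min().round(),jx[b].max().round(),jy[b].min().round(),jy[b].max().round())
E
```

```text
t 16.8 jig [-31.6 419.5] z 0.0739 f jig 0.3 -0.8 0.4
edges(y,xmin,xmax) [(-150, -5, 98), (-130, -2, 100), (-110, -2, 100), (-90, -2, 100), (-70, -1, 100), (-50, -1, 100), (-30, 1, 101), (-10, 1, 102), (10, 0, 101), (30, 1, 102), (50, 2, 102), (70, 2, 102), (90, 3, 102), (110, 4, 101)]
y at x=60..90 [(20, np.float64(-176.0), np.float64(121.0)), (40, np.float64(-177.0), np.float64(121.0)), (60, np.float64(-177.0), np.float64(121.0)), (80, np.float64(-178.0), np.float64(120.0))]
red 97 -37.15391162787145 -3.6731321672270667 396.42728823913814 448.45818465771026 270.8795937614524
97 2 -63.0 6.0 417.0 428.0
105 7 -72.0 8.0 410.0 421.0
113 20 -71.0 13.0 408.0 429.0
121 15 -66.0 15.0 410.0 430.0
129 20 -70.0 15.0 408.0 433.0
137 15 -66.0 14.0 410.0 429.0
145 13 -77.0 30.0 408.0 431.0
153 41 -90.0 32.0 406.0 432.0
```

Emit:
drive_tool(
  series=[
    [[0, 0, 0.03], 0, 0.06],
    [[0, 0, 0.055], 0, 0.06],
    [[0, 0, 0.068], 0, 0.06],
    [[0, 0, 0.073], 0, 0.06],
    [[0, 0, 0.073], 0, 0.01],
    [[0, 0, 0.073], 0, 0.01],
    [[0, 0, 0.073], 0, 0.01],
    [[0, 0, 0.073], 0, 0.01],
    [[0, 0, 0.073], 0, 0.01],
    [[0, 0, 0.073], 0, 0.01],
  ],
  newtons=40,
)

```text
time_s: 17.85
position: [0.4833, 0.3274, 0.0021]
tool_rot: [[-0.123, 0.992, 0.002], [0.992, 0.123, 0.001], [0.0, 0.002, -1.0]]
ft_force: [-0.8, -1.4, 6.2]
grip_width: 0.0215
gripper_force: 40.1
```

```bash
python3 s.py
```

```text
t 17.85 jig [-30.8 419.3] z 0.0021 f jig -1.0 -1.3 6.2
```

Emit:
drive_tool(
  series=[
    [[0, 0, -0.03], 0, 0.01],
    [[0, 0, -0.07], 0, 0.01],
    [[-0.045, 0.002, -0.08], 0, 0.01],
    [[-0.09, 0.004, -0.08], 0, 0.01],
    [[-0.135, 0.006, -0.08], 0, 0.01],
    [[-0.18, 0.008, -0.08], 0, 0.01],
    [[-0.225, 0.008, -0.08], 0, 0.01],
    [[-0.27, 0.008, -0.08], 0, 0.01],
    [[-0.31, 0.008, -0.08], 0, 0.01],
    [[-0.33, 0.008, -0.08], 0, 0.01],
    [[-0.335, 0.008, -0.06], 0, 0.01],
    [[-0.335, 0.008, -0.05], 0, 0.01],
    [[-0.335, 0.008, -0.05], 0, 0.01],
  ],
)

```text
time_s: 19.15
position: [0.5304, -0.0036, 0.0498]
tool_rot: [[-0.123, 0.992, -0.003], [0.992, 0.123, 0.001], [0.001, -0.003, -1.0]]
ft_force: [0.3, 0.7, -1.2]
grip_width: 0.0216
gripper_force: 39.6
```

```bash
python3 s.py
python3 - <<'E'
from s import *
d=snap('scene');a=cv2.resize(d['img'][150:280,225:385],None,fx=4.5,fy=4.5,interpolation=cv2.INTER_CUBIC);cv2.imwrite('pics/c7.png',a[...,::-1])
E
```

```text
t 19.15 jig [-24.3  85. ] z 0.0498 f jig 0.4 0.7 -1.2
```

View pics/c7.png

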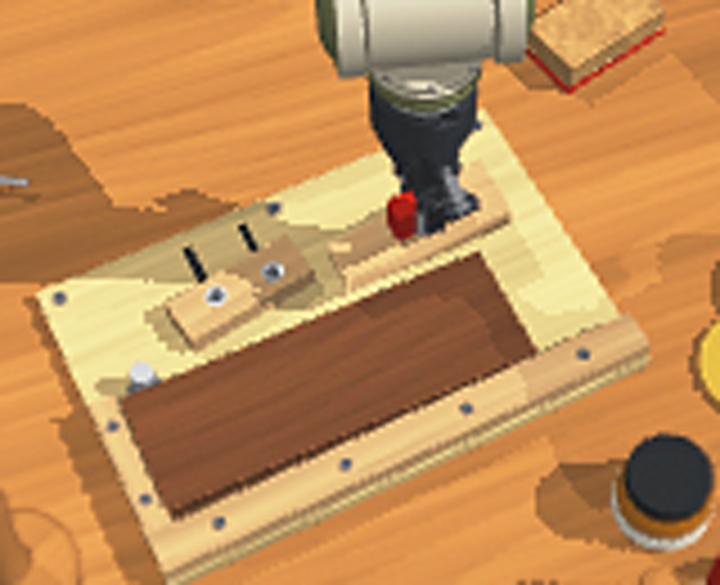

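The board lies flush with the fence and against the stop. The gripped wedge is at (425,235), aligned, with its nose at (345,265) just outside the mouth at (310,275).

Emit:
drive_tool(
  series=[
    [[0, 0, 0.015], 0, 0.01],
    [[0, 0, 0.028], 0, 0.01],
    [[0, 0, 0.033], 0, 0.01],
    [[0, 0, 0.035], 0, 0.01],
    [[0, 0, 0.035], 0, 0.01],
  ],
)

```text
time_s: 19.7
position: [0.5316, -0.0039, 0.0164]
tool_rot: [[-0.123, 0.992, 0.0], [0.992, 0.123, 0.0], [0.0, 0.0, -1.0]]
ft_force: [-0.8, -0.6, -3.0]
grip_width: 0.0217
gripper_force: 39.4
```

Emit:
drive_tool(
  series=[
    [[-0.004, 0, 0], 0, 0.01],
    [[-0.008, 0, 0], 0, 0.01],
    [[-0.012, 0, 0], 0, 0.01],
    [[-0.016, 0, 0], 0, 0.01],
    [[-0.02, 0, 0], 0, 0.01],
    [[-0.024, 0, 0], 0, 0.01],
    [[-0.028, 0, 0], 0, 0.01],
    [[-0.032, 0, 0], 0, 0.01],
    [[-0.036, 0, 0], 0, 0.01],
    [[-0.038, 0, 0], 0, 0.01],
  ],
)

```text
time_s: 20.7
position: [0.536, -0.0423, 0.016]
tool_rot: [[-0.122, 0.993, -0.0], [0.993, 0.122, 0.0], [0.0, -0.0, -1.0]]
ft_force: [-4.1, 2.7, -1.4]
grip_width: 0.0215
gripper_force: 39.7
```

```bash
python3 s.py
python3 - <<'E'
from s import *
d=snap('scene');W=cloud(d);q=W[...,:2]-cen;jx=q@ex*1e3;jy=q@ey*1e3;z=W[...,2]*1e3
im=d['img'].astype(int)
# bright wedge top vs dark gap: profile across x at several jig y (project grid at z=.034)
for y in(-20,0,20,90,100):
    pts=np.array([np.r_[cen+x/1e3*ex+y/1e3*ey,.034] for x in range(-60,20,4)])
    uv=cv2.projectPoints(pts,d['rvec'],d['tvec'],d['camera_matrix'],d['distortion'])[0].reshape(-1,2).round().astype(int)
    print(y,[(x,int(im[v,u].mean()),int(z[v,u]) if z[v,u]==z[v,u] else 0) for x,(u,v) in zip(range(-60,20,4),uv)])
E
```

```text
t 20.7 jig [-23.5  46. ] z 0.016 f jig -3.7 3.2 -1.4
-20 [(-60, 148, 29), (-56, 163, 31), (-52, 135, 30), (-48, 141, 35), (-44, 134, 29), (-40, 141, 31), (-36, 160, 36), (-32, 205, 39), (-28, 141, 36), (-24, 141, 32), (-20, 137, 38), (-16, 134, 33), (-12, 130, 40), (-8, 199, 30), (-4, 202, 38), (0, 105, 29), (4, 89, 29), (8, 93, 34), (12, 87, 31), (16, 87, 32)]
0 [(-60, 153, 11), (-56, 153, 11), (-52, 150, 14), (-48, 143, 29), (-44, 149, 29), (-40, 120, 29), (-36, 144, 32), (-32, 144, 41), (-28, 144, 35), (-24, 142, 37), (-20, 135, 39), (-16, 132, 37), (-12, 196, 33), (-8, 203, 38), (-4, 196, 35), (0, 82, 33), (4, 91, 32), (8, 90, 29), (12, 86, 32), (16, 86, 34)]
20 [(-60, 208, 13), (-56, 213, 9), (-52, 209, 8), (-48, 145, 6), (-44, 148, 9), (-40, 146, 38), (-36, 145, 36), (-32, 145, 36), (-28, 148, 38), (-24, 146, 31), (-20, 137, 34), (-16, 136, 35), (-12, 205, 34), (-8, 204, 38), (-4, 186, 31), (0, 186, 31), (4, 83, 34), (8, 85, 37), (12, 88, 33), (16, 91, 35)]
90 [(-60, 47, 160), (-56, 51, 153), (-52, 127, 154), (-48, 93, 147), (-44, 198, 35), (-40, 201, 35), (-36, 197, 34), (-32, 174, 34), (-28, 171, 142), (-24, 171, 142), (-20, 136, 33), (-16, 97, 137), (-12, 195, 37), (-8, 198, 33), (-4, 199, 32), (0, 92, 35), (4, 99, 31), (8, 89, 34), (12, 91, 32), (16, 91, 29)]
100 [(-60, 219, 10), (-56, 217, 14), (-52, 208, 11), (-48, 197, 34), (-44, 192, 33), (-40, 193, 34), (-36, 192, 34), (-32, 185, 31), (-28, 185, 31), (-24, 195, 34), (-20, 191, 39), (-16, 192, 32), (-12, 189, 34), (-8, 193, 31), (-4, 195, 32), (0, 205, 36), (4, 90, 35), (8, 90, 34), (12, 91, 34), (16, 92, 32)]
```

Emit:
drive_tool(
  series=[
    [[0, -0.0015, 0], 0, 0.01],
    [[-0.003, -0.0015, 0], 0, 0.01],
    [[-0.006, -0.0015, 0], 0, 0.01],
    [[-0.009, -0.0015, 0], 0, 0.01],
    [[-0.012, -0.0015, 0], 0, 0.01],
    [[-0.014, -0.0015, 0], 0, 0.01],
    [[-0.014, -0.0015, 0.001], 0, 0.01],
    [[-0.014, -0.0015, 0.002], 0, 0.01],
  ],
)

```text
time_s: 21.55
position: [0.5371, -0.0571, 0.015]
tool_rot: [[-0.123, 0.992, 0.002], [0.992, 0.123, -0.002], [-0.002, 0.002, -1.0]]
ft_force: [-2.9, -6.1, 11.7]
grip_width: 0.0214
gripper_force: 41.3
```

```bash
python3 s.py
```

```text
t 21.55 jig [-24.2  31.1] z 0.015 f jig -3.6 -5.7 11.7
```

Emit:
drive_tool(
  series=[
    [[0, 0, -0.0015], 0, 0.01],
    [[0, 0, -0.0015], 0, 0.05],
    [[0, 0, -0.0015], 0, 0.05],
    [[0, 0, -0.0015], 0, 0.05],
    [[0, 0, -0.0015], 0, 0.05],
  ],
)

```text
time_s: 22.05
position: [0.5364, -0.0559, 0.0155]
tool_rot: [[-0.123, 0.992, -0.0], [0.992, 0.123, 0.0], [0.0, -0.0, -1.0]]
ft_force: [0.7, -0.1, 0.1]
grip_width: 0.0501
gripper_force: 0.0
```

```bash
python3 s.py
```

```text
t 22.05 jig [-24.8  32.4] z 0.0155 f jig 0.6 -0.2 0.1
```

Emit:
drive_tool(
  series=[
    [[0, 0, -0.04], 0, 0.05],
    [[0, 0, -0.075], 0, 0.05],
    [[0.045, -0.004, -0.075], 0, 0.0],
    [[0.09, -0.004, -0.075], 0, 0.0],
    [[0.095, -0.004, -0.075], 0, 0.0],
    [[0.095, -0.004, -0.04], 0, 0.0],
    [[0.095, -0.004, 0], 0, 0.0],
    [[0.095, -0.004, 0.014], 0, 0.0],
    [[0.095, -0.004, 0.0175], 0, 0.0],
    [[0.09, -0.004, 0.0175], 0, 0.0],
    [[0.085, -0.004, 0.0175], 0, 0.0],
  ],
  newtons=60,
)

```text
time_s: 23.15
position: [0.5228, 0.0272, -0.001]
tool_rot: [[-0.123, 0.992, 0.002], [0.992, 0.123, -0.0], [-0.001, 0.002, -1.0]]
ft_force: [0.6, -1.5, 0.3]
grip_width: 0.0002
gripper_force: 0.0
```

```bash
python3 s.py
```

```text
t 23.15 jig [-28.2 116.6] z -0.001 f jig 0.4 -1.6 0.3
```

Emit:
drive_tool(
  series=[
    [[-0.002, 0, 0], 0, 0.0],
    [[-0.004, 0, 0], 0, 0.0],
    [[-0.006, 0, 0], 0, 0.0],
    [[-0.008, 0, 0], 0, 0.0],
    [[-0.01, 0, 0], 0, 0.0],
    [[-0.012, 0, 0], 0, 0.0],
    [[-0.014, 0, 0], 0, 0.0],
    [[-0.016, 0, 0], 0, 0.0],
    [[-0.018, 0, 0], 0, 0.0],
    [[-0.02, 0, 0], 0, 0.0],
  ],
)

```text
time_s: 24.15
position: [0.5245, 0.0079, -0.002]
tool_rot: [[-0.122, 0.992, -0.0], [0.992, 0.122, 0.0], [0.0, -0.0, -1.0]]
ft_force: [-1.0, 2.5, 1.2]
grip_width: -0.0003
gripper_force: 0.9
```

```bash
python3 s.py
```

```text
t 24.15 jig [-28.9  97.1] z -0.002 f jig -0.7 2.6 1.2
```

Emit:
drive_tool(
  series=[
    [[-0.002, 0, 0], 0, 0.0],
    [[-0.004, 0, 0], 0, 0.0],
    [[-0.006, 0, 0], 0, 0.0],
    [[-0.008, 0, 0], 0, 0.0],
    [[-0.01, 0, 0], 0, 0.0],
  ],
)

```text
time_s: 24.65
position: [0.5258, -0.0014, -0.002]
tool_rot: [[-0.122, 0.992, 0.0], [0.992, 0.122, 0.001], [0.001, 0.001, -1.0]]
ft_force: [1.3, 5.7, 1.4]
grip_width: -0.0
gripper_force: 3.2
```

Emit:
drive_tool(
  series=[
    [[-0.002, 0, 0], 0, 0.0],
    [[-0.004, 0, 0], 0, 0.0],
    [[-0.006, 0, 0], 0, 0.0],
    [[-0.008, 0, 0], 0, 0.0],
  ],
)

```text
time_s: 25.05
position: [0.527, -0.0093, -0.0019]
tool_rot: [[-0.122, 0.992, 0.001], [0.992, 0.122, 0.001], [0.001, 0.001, -1.0]]
ft_force: [2.5, 6.8, 1.3]
grip_width: -0.0
gripper_force: 3.3
```

```bash
python3 s.py
```

```text
t 25.05 jig [-28.5  79.8] z -0.0019 f jig 3.3 6.5 1.3
```

Emit:
drive_tool(
  series=[
    [[-0.0015, 0, 0], 0, 0.0],
    [[-0.003, 0, 0], 0, 0.0],
    [[-0.0045, 0, 0], 0, 0.0],
    [[-0.006, 0, 0], 0, 0.0],
  ],
)

```text
time_s: 25.45
position: [0.5284, -0.0139, -0.0018]
tool_rot: [[-0.122, 0.993, 0.002], [0.993, 0.122, 0.003], [0.003, 0.003, -1.0]]
ft_force: [6.3, 17.5, 0.9]
grip_width: 0.0003
gripper_force: 8.3
```

Emit:
drive_tool(
  series=[
    [[-0.001, 0, 0], 0, 0.0],
    [[-0.002, 0, 0], 0, 0.0],
    [[-0.003, 0, 0], 0, 0.0],
  ],
)

```text
time_s: 25.75
position: [0.5293, -0.016, -0.0017]
tool_rot: [[-0.122, 0.993, 0.004], [0.993, 0.122, 0.005], [0.004, 0.004, -1.0]]
ft_force: [8.2, 22.8, 0.4]
grip_width: -0.0001
gripper_force: 10.5
```

```bash
python3 s.py
```

```text
t 25.75 jig [-27.   72.9] z -0.0017 f jig 10.9 21.7 0.4
```

Emit:
drive_tool(
  series=[
    [[0.004, 0, 0], 0, 0.0],
    [[0.012, -0.002, 0], 0, 0.0],
    [[0.012, -0.002, 0], 0, 0.0],
    [[0.006, -0.002, 0], 0, 0.0],
    [[0.004, -0.002, 0], 0, 0.0],
    [[0.003, -0.002, 0], 0, 0.0],
    [[0.002, -0.002, 0], 0, 0.0],
  ],
)

```text
time_s: 26.45
position: [0.5256, -0.017, -0.002]
tool_rot: [[-0.122, 0.993, 0.0], [0.993, 0.122, 0.001], [0.001, 0.0, -1.0]]
ft_force: [1.6, 4.6, 0.6]
grip_width: -0.0003
gripper_force: 2.3
```

```bash
python3 s.py
```

```text
t 26.45 jig [-30.7  72.3] z -0.002 f jig 2.2 4.4 0.6
```

Emit:
drive_tool(
  series=[
    [[-0.001, 0, 0], 0, 0.0],
    [[-0.002, 0, 0], 0, 0.0],
    [[-0.002, 0, 0], 0, 0.0],
  ],
)

```text
time_s: 26.75
position: [0.5262, -0.0185, -0.002]
tool_rot: [[-0.122, 0.992, 0.001], [0.992, 0.122, 0.001], [0.001, 0.001, -1.0]]
ft_force: [2.9, 6.6, -0.0]
grip_width: -0.0001
gripper_force: 2.8
```

Emit:
drive_tool(
  series=[
    [[-0.001, 0, 0], 0, 0.0],
    [[-0.001, 0, 0], 0, 0.0],
  ],
)

```text
time_s: 26.95
position: [0.5264, -0.0192, -0.0019]
tool_rot: [[-0.122, 0.992, 0.001], [0.992, 0.122, 0.001], [0.001, 0.001, -1.0]]
ft_force: [3.3, 8.2, 0.1]
grip_width: -0.0001
gripper_force: 3.7
```

```bash
python3 s.py
```

```text
t 26.95 jig [-30.2  70.1] z -0.0019 f jig 4.3 7.8 0.1
```

Emit:
drive_tool(
  series=[
    [[-0.001, 0, 0], 0, 0.0],
    [[-0.002, 0, 0], 0, 0.0],
    [[-0.002, 0, 0], 0, 0.0],
  ],
)

```text
time_s: 27.25
position: [0.527, -0.0206, -0.0018]
tool_rot: [[-0.122, 0.993, 0.002], [0.993, 0.122, 0.002], [0.002, 0.002, -1.0]]
ft_force: [4.0, 10.1, 0.8]
grip_width: 0.0002
gripper_force: 5.2
```

Emit:
drive_tool(
  series=[
    [[-0.001, 0, 0], 0, 0.0],
    [[-0.001, 0, 0], 0, 0.0],
  ],
)

```text
time_s: 27.45
position: [0.5272, -0.0213, -0.0018]
tool_rot: [[-0.122, 0.993, 0.002], [0.993, 0.122, 0.003], [0.002, 0.003, -1.0]]
ft_force: [5.4, 12.9, 0.2]
grip_width: 0.0002
gripper_force: 6.1
```

```bash
python3 s.py
```

```text
t 27.45 jig [-29.7  67.8] z -0.0018 f jig 7.0 12.2 0.2
```

Up to 15 N, then release and repeat.

Emit:
drive_tool(
  series=[
    [[-0.001, 0, 0], 0, 0.0],
    [[-0.001, 0, 0], 0, 0.0],
  ],
)

```text
time_s: 27.65
position: [0.5274, -0.022, -0.0018]
tool_rot: [[-0.122, 0.993, 0.003], [0.993, 0.122, 0.003], [0.003, 0.003, -1.0]]
ft_force: [6.5, 15.4, 0.2]
grip_width: -0.0004
gripper_force: 7.1
```

Emit:
drive_tool(
  series=[
    [[0.005, 0, 0], 0, 0.0],
    [[0.012, -0.001, 0], 0, 0.0],
    [[0.012, -0.001, 0], 0, 0.0],
    [[0.006, -0.001, 0], 0, 0.0],
    [[0.004, -0.001, 0], 0, 0.0],
    [[0.003, -0.001, 0], 0, 0.0],
    [[0.002, -0.001, 0], 0, 0.0],
  ],
)

```text
time_s: 28.35
position: [0.5252, -0.0224, -0.002]
tool_rot: [[-0.122, 0.993, -0.0], [0.993, 0.122, 0.0], [0.0, -0.0, -1.0]]
ft_force: [-0.5, 2.7, 0.0]
grip_width: 0.0001
gripper_force: 1.4
```

```bash
python3 s.py
```

```text
t 28.35 jig [-31.9  67. ] z -0.002 f jig -0.2 2.8 0.0
```

Emit:
drive_tool(
  series=[
    [[-0.001, 0, 0], 0, 0.0],
    [[-0.002, 0, 0], 0, 0.0],
    [[-0.002, 0, 0], 0, 0.0],
  ],
)

```text
time_s: 28.65
position: [0.5256, -0.0237, -0.002]
tool_rot: [[-0.122, 0.992, 0.001], [0.992, 0.122, 0.001], [0.001, 0.001, -1.0]]
ft_force: [1.9, 5.1, 0.5]
grip_width: 0.0001
gripper_force: 2.1
```

```bash
python3 s.py
```

```text
t 28.65 jig [-31.6  65.6] z -0.002 f jig 2.5 4.9 0.5
```

Emit:
drive_tool(
  series=[
    [[-0.001, 0, 0], 0, 0.0],
    [[-0.002, 0, 0], 0, 0.0],
    [[-0.003, 0, 0], 0, 0.0],
    [[-0.003, 0, 0], 0, 0.0],
  ],
)

```text
time_s: 29.05
position: [0.5255, -0.0241, -0.002]
tool_rot: [[-0.122, 0.993, -0.0], [0.992, 0.122, 0.005], [0.005, 0.0, -1.0]]
ft_force: [2.8, 20.0, 3.0]
grip_width: -0.0
gripper_force: 9.8
```

Emit:
drive_tool(
  series=[
    [[-0.001, 0, 0], 0, 0.0],
    [[-0.002, 0, 0], 0, 0.0],
    [[-0.002, 0, 0], 0, 0.0],
  ],
)

```text
time_s: 29.35
position: [0.5255, -0.0243, -0.002]
tool_rot: [[-0.122, 0.993, -0.001], [0.992, 0.122, 0.008], [0.008, 0.0, -1.0]]
ft_force: [4.3, 30.0, 3.8]
grip_width: -0.0001
gripper_force: 14.8
```

```bash
python3 s.py
```

```text
t 29.35 jig [-31.8  65.1] z -0.002 f jig 7.9 29.2 3.8
```

Emit:
drive_tool(
  series=[
    [[0.006, 0, 0], 0, 0.0],
    [[0.014, 0, 0], 0, 0.0],
    [[0.014, 0, 0], 0, 0.0],
    [[0.009, 0, 0], 0, 0.0],
    [[0.007, 0, 0], 0, 0.0],
    [[0.006, 0, 0], 0, 0.0],
    [[0.005, 0, 0], 0, 0.0],
  ],
)

```text
time_s: 30.05
position: [0.5254, -0.024, -0.002]
tool_rot: [[-0.122, 0.993, -0.0], [0.993, 0.122, 0.001], [0.001, -0.0, -1.0]]
ft_force: [1.3, 7.1, 0.6]
grip_width: -0.0002
gripper_force: 3.5
```

```bash
python3 s.py
```

```text
t 30.05 jig [-31.9  65.4] z -0.002 f jig 2.1 6.9 0.6
```

Emit:
drive_tool(
  series=[
    [[-0.001, 0, 0], 0, 0.0],
    [[-0.002, 0, 0], 0, 0.0],
    [[-0.002, 0, 0], 0, 0.0],
  ],
)

```text
time_s: 30.35
position: [0.5254, -0.0241, -0.002]
tool_rot: [[-0.122, 0.993, -0.0], [0.993, 0.122, 0.004], [0.004, -0.0, -1.0]]
ft_force: [0.1, 14.1, 2.4]
grip_width: -0.0002
gripper_force: 6.7
```

```bash
python3 s.py
```

```text
t 30.35 jig [-31.9  65.3] z -0.002 f jig 1.8 14.0 2.4
```

Emit:
drive_tool(
  series=[
    [[0.006, 0, 0], 0, 0.0],
    [[0.014, 0, 0], 0, 0.0],
    [[0.014, 0, 0], 0, 0.0],
    [[0.007, 0, 0], 0, 0.0],
    [[0.004, 0, 0], 0, 0.0],
    [[0.002, 0, 0], 0, 0.0],
    [[0.001, 0, 0], 0, 0.0],
    [[0.0, 0, 0], 0, 0.0],
    [[-0.0005, 0, 0], 0, 0.0],
    [[-0.0005, 0, 0], 0, 0.0],
  ],
)

```text
time_s: 31.35
position: [0.5254, -0.0241, -0.002]
tool_rot: [[-0.122, 0.993, -0.0], [0.993, 0.122, 0.005], [0.005, 0.0, -1.0]]
ft_force: [1.1, 17.2, 3.2]
grip_width: 0.0001
gripper_force: 8.6
```

```bash
python3 s.py
```

```text
t 31.35 jig [-31.8  65.3] z -0.002 f jig 3.1 16.9 3.2
```

Emit:
drive_tool(
  series=[
    [[0.01, 0, 0], 0, 0.0],
    [[0.03, 0, 0], 0, 0.0],
    [[0.05, 0, -0.02], 0, 0.0],
    [[0.05, 0, -0.07], 0, 0.0],
    [[0.05, 0, -0.12], 0, 0.0],
    [[0.07, -0.04, -0.16], 0, 0.0],
    [[0.12, -0.08, -0.18], 0, 0.0],
    [[0.17, -0.1, -0.18], 0, 0.0],
    [[0.17, -0.1, -0.18], 0, 0.0],
  ],
)

```text
time_s: 32.25
position: [0.4036, 0.1313, 0.179]
tool_rot: [[-0.123, 0.992, 0.001], [0.992, 0.123, 0.0], [-0.0, 0.001, -1.0]]
ft_force: [0.7, 0.7, -1.3]
grip_width: 0.0004
gripper_force: 0.0
```

```bash
python3 s.py; python3 toe.py
python3 - <<'E'
from h import *
d=snap('top');a=cv2.resize(d['img'][95:230,260:445],None,fx=4,fy=4,interpolation=cv2.INTER_CUBIC);cv2.imwrite('pics/c8.png',a[...,::-1])
E
```

```text
t 32.25 jig [-133.8  234.4] z 0.179 f jig 0.8 0.6 -1.3
edges(y,xmin,xmax) [(-150, 2, 102), (-130, 3, 101), (-110, 4, 102), (-90, 4, 101), (-70, 3, 102), (-50, 4, 102), (-30, 4, 101), (-10, 3, 102), (10, 4, 101), (30, 1, 102), (50, 5, 102), (70, 4, 102), (90, 4, 102), (110, 4, 101)]
y at x=60..90 [(20, np.float64(-178.0), np.float64(120.0)), (40, np.float64(-177.0), np.float64(119.0)), (60, np.float64(-177.0), np.float64(119.0)), (80, np.float64(-178.0), np.float64(119.0))]
```

View pics/c8.png

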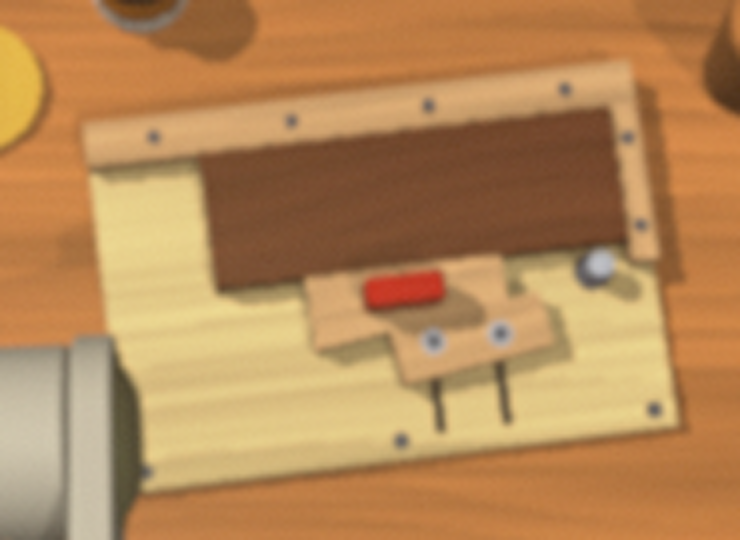

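The board is flush with the fence and against the stop, and the wedge lies flat between board and cleat with its handle at (405,290). Nothing else has been touched, so I'll hand the job in.

```bash
python3 -c "
from rig import env
print(env.close_job())"
```

```text
the job is handed in; nothing more can be done
None
```

I handed the job in at 32 s: the board is flush on the fence and home against the end stop, the wedge is seated flat, and two further pushes (14 N, then 17 N) did not move it; two earlier wedge pushes overshot the 15 N target (one to 22 N, one to 30 N along the wedge), which I estimate pressed the board with about 22 N at most, under the 30 N limit, though I could not measure that directly.

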